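Seat a control card with its ejector levers

TASK

Take the control card out of its wooden stand and lower it, without dropping it, upright into the card dock until it rests on the two ejector levers, which stand open. Let go of it, then swing the levers inward one after the other so that they draw the card down into its contacts: take one all the way, then the other; push each in until the card bottoms out and the lever will go no further, which has to be felt, and keep it pressed there firmly for about a second, with 12 to 18 N and never more than 20 N. Do not push the card down by hand, and leave the other things on the bench alone.

Things in the scene. Friction and masses are not known exactly. Their poses are not given: they have to be found in the camera images.
- card: the control card: upright grey board, 8 mm thick (its x), 104 mm wide (its y; 88 mm above z = 40 mm), 0.3 kg. Origin at the centre of its underside, z up. Bottom: a 90 mm wide tongue, 14 mm tall. Two steel ears stick out sideways to y = +-60 mm at z = 14 to 26 mm. Black grip bar on top, 16 mm thick (x), 70 mm long (y), z = 62 to 96 mm: hold it there. It fits both ways round.
- stand: wooden stand, fixed, 70 x 136 mm (x, y), two rails 40 mm high with the card standing in the slot between them, 10 mm above the bench, slot along its y; the card is pulled straight up. Origin at the centre of its underside.
- dock: card dock, fixed: base plate 70 x 200 x 12 mm with a black slotted strip in the middle (top at z = 34 mm) and a metal tower at each end. Origin at the centre of its underside, z up, y along the slot: the card's origin goes over it, the card's y along its y. The card's origin is about 31 mm above the dock's when it rests on the open levers, 23 to 29 mm when it has bottomed out, perhaps 1 mm askew.
- dock_mouth (a point): point over the dock's origin, level with the top of the towers' flared lips (z = 76 mm). Towers: paired metal cheeks at dock y = +-52 to +-86 mm up to z = 65 mm, lips above them (y = +-52 to +-76 mm). Gap between cheeks and in the slot 10.4 mm (card 8 mm), between the lips' tops about 19 mm. Along y the card's tongue has 2 mm of play each end plus a 3 mm bevel.
- lever_left (a joint): angle of the ejector lever at the dock's +y end, rad: 0.85 = fully open (leaning outward), falls as it swings in, 0 = leaning over the card. It stops hard where the card bottoms out, anywhere from -0.1 to 0.36, not alike for both levers: the depth is not seen. Hinge at dock y = 74, z = 44 mm. Friction holds it where left; swinging it takes 4 to 9 N at the tab. Its claw draws the card's ear down against springs.
- lever_right (a joint): the same for the lever at the dock's -y end (hinge at y = -74 mm)
- lever_left_tab (a point): centre of the black ribbed thumb tab at the top of the left lever: a round bar of 14 mm diameter, 30 mm long along the dock's x, on a bent 7 mm rod; push its outer side inward along the dock's y. Centre in the dock's frame at 0.85 rad: y = 106, z = 102 mm; 0.33 rad: y = 73, z = 110 mm; 0 rad: y = 51, z = 106 mm
- lever_right_tab (a point): the same on the right lever, mirrored (y negative)
- pliers: pliers with blue grips, 167 x 50 x 12 mm, lying on the bench; a bystander; origin at its middle, underneath
- tape: yellow tape measure, 74 x 82 x 35 mm; a bystander; origin at its middle, underneath
- castor: black castor wheel, 75 mm across, 22 mm thick, lying flat; a bystander; origin at its middle, underneath
- chuck: dark metal drill chuck, 38 x 39 x 44 mm, standing; a bystander; origin at its middle, underneath

How it is judged (in metres and radians):
On the way, in this order (a step that is already met when the one before it is completed fails the run):
1. the card stands upright in the dock on the two levers, both still open (z of card in the frame of dock between 0.0285 and 0.036 m and horizontal distance between card and dock below 0.005 m and angle between the y axis of card and the y axis of dock, either way round below 0.08 rad and angle between card's own z axis and vertical below 0.08 rad and value of joint each of lever_left, lever_right above 0.6 rad), for 0.2 s.
2. one lever is swung in as far as it goes and kept pressed there, at rest, with more than 10 N for 0.4 s (((value of joint lever_left below 0.42 rad and contact force between the fingers and lever_left above 10 N and velocity of joint lever_left between -0.1 and 0.1 rad/s) or (value of joint lever_right below 0.42 rad and contact force between the fingers and lever_right above 10 N and velocity of joint lever_right between -0.1 and 0.1 rad/s))), for 0.4 s.
3. the other lever too is swung in as far as it goes and kept pressed there with more than 10 N for 0.4 s, the first still in (((value of joint each of lever_left, lever_right below 0.42 rad and contact force between the fingers and lever_left above 10 N and velocity of joint lever_left between -0.1 and 0.1 rad/s) or (value of joint each of lever_right, lever_left below 0.42 rad and contact force between the fingers and lever_right above 10 N and velocity of joint lever_right between -0.1 and 0.1 rad/s))), for 0.4 s.
At the end, for the whole second after the job is handed in: the card stands upright (within 0.06 rad) in the dock, its underside 19 to 29.8 mm above the dock's, centred within 5 mm and in line within 0.06 rad, at rest, and both levers are swung in (below 0.42 rad) (z of card in the frame of dock between 0.019 and 0.0298 m and horizontal distance between card and dock below 0.005 m and angle between the y axis of card and the y axis of dock, either way round below 0.06 rad and angle between card's own z axis and vertical below 0.06 rad and value of joint each of lever_left, lever_right below 0.42 rad and linear speed of card below 0.02 m/s); the robot touches nothing.
It fails at once if a lever pushed with more than 20 N (contact force between the fingers and lever_left above 20 N or contact force between the fingers and lever_right above 20 N).
It fails at once if the card pushed into its contacts by hand (more than 4 N from the fingers once it is below the height at which it rests on the open levers, less than 28.5 mm above the dock's underside) (horizontal distance between card and dock below 0.03 m and z of card in the frame of dock below 0.0285 m and contact force between the fingers and card above 4 N).
It fails at once if the card dropped (faster than 0.45 m/s and not held) (linear speed of card above 0.45 m/s and contact force between the fingers and card below 0.05 N).
It fails at once if the card tipped by more than 0.6 rad (angle between card's own z axis and vertical above 0.6 rad).
It fails at once if the pliers, tape measure, castor wheel or chuck moved by more than 25 mm (distance of any of pliers, tape, castor, chuck from where it was at the start of the episode above 0.025 m).
It also fails if it takes over 72 s, if anything falls off the work surface, if the arm or the gripper's body presses on something with over 40 N, if the wrist force passes 120 N, or if a joint passes its speed limit or range.

ROBOT

A 6-joint arm with a two-finger parallel gripper is mounted at the origin on a cart in front of the work surface, level with it; the furniture and walls round the work are solid. World frame = base frame: x ahead of the robot, y to its left, z up, the work surface at z = 0. Lengths are in mm, angles in rad, forces in N, time in s.
With the tool pointing down it reaches from about 325 to 850 mm from the base axis. Payload 4.4 kg.
Tool frame: the origin (TCP) lies midway between the tips of the shut fingers; the grasp point (between the pads) lies 19 mm behind it; z points along the fingers, y is the line along which they close (so a half turn about z gives the same grasp; the last joint's range is limited). The gripper opens to 94 mm and grips with 3 to 60 N. Pads are 16 mm wide; open, the fingers measure 119 mm over their backs; the gripper's body (75 mm by 177 mm) begins 78 mm behind the grasp point.
Start: joints at [1.024, 0.207, 1.542, -0, 1.393, -0.15], TCP at [221.699, 530.544, 205.447] pointing down, gripper open.
Joint ranges: [-2.73, 2.73], [-0.86, 2.22], [0.23, 2.46], [-1.11, 4.25], [0.08, 2.63], [-2.82, 2.82]. Speed limits (rad/s): [2.79, 2.79, 3.14, 3.14, 3.14, 3.14].

INTERFACE

Orientations are given as a rotation vector (axis times angle).
In Python, from station import sense, grab_frame, calibration, hand_in, silhouettes gives the robot as it stands.
- The arm moves only by the shell command python3 -m inch 'ROWS'. ROWS is JSON, a list of rows, each an object with "travel": the shift along the tool's x, y, z in cm, a list of three; "roll": the turn about the tool's z in rad; "fingers": the closure, from -1 (fully open) to 1 (shut). In form: [{"travel": [x, y, z], "roll": roll, "fingers": fingers}, ...]. A call has 1 to 5 rows; each row shifts and turns the commanded pose from where the row before left it, along the tool's axes as they then stand; what a row does not reach is not made up. A row lasts 1/8 s, in which the tool goes at most 62.5 mm and 10.7 degrees, less where a joint would pass 70% of its speed; a pose out of reach is approached as far as the arm can. A call with a gripper value outside its range is refused whole. The fingers move at their own pace and stop on an object; the grip force is fixed at half the most. Time passes only in rows, so rows that do not move let the fingers close. It gives the time, the measured TCP pose, the force, the opening and the grip force at its end, in the units of the state.
- sense(): the state, without advancing time (a new reading comes with each control period).
- grab_frame(name): name is "scene" or "top"; returns the picture (480x640x3 uint8, red, green, blue); there is no depth.
- calibration(name): a dict with "mtx" (3x3 intrinsics, pixels), "dist" ([k1, k2, p1, p2, k3] as OpenCV has them; the pictures are not rectified), "extrinsics" (4x4, takes a point from world to camera coordinates). Camera axes: x right, y down, z forward; pixel columns grow to the right and rows downward; lengths in mm; the calibration is good to about 2 mm. A picture is of the moment at which its call begins. calibration takes no time and is no camera call.
- hand_in(): hands the job in; it is judged then, once.
Trained networks look in the newest picture that a camera, given by its name, has taken for a name from the list of things; names that differ only in an ending like _2 or _b are one class to them, and where a whole thing is asked for, a point or a joint stands for the part that bears it (a point fixed in the world has none). Each returns a list of dicts, best first, with "score" (0 to 1); they miss things now and then, are a little off and sometimes report something else, mostly with a low value. They report only what shows in the picture. A call takes as long as a camera call.
- silhouettes(camera, label): "mask" (480x640 bool, what is visible of it) and "at" ([row, column] in pixels, amid what is visible of it).
The state is a dict: "clock": time; "qpos": joint angles; "qd": joint speeds; "joint_torque": joint torques, N m; "position": TCP position; "tool_rot": TCP orientation; "ft_force": force on the tool from outside, world axes, zero at the start; "torque": the same for the moment, N m; "width": finger opening in mm; "gripper_force": force on a finger pad.
Only numpy, scipy, OpenCV 4.12 (cv2) and the standard library are available. Lean on these libraries where they do the work, as an engineer would, in place of code of your own. Each camera call takes 0.05 s, during which the arm holds its last target. There are 200 camera calls.

## Working session

There is one attempt and no reset: what is moved stays moved. The work goes in short steps, Python scripts to look and compute and a shell command to move; the robot and the scene stay as the last step left them, time stands still between calls to the robot, and variables do not carry over. Pictures are saved under pics/ and viewed, at most 10 in all, crops included, and the job is handed in when it is done.

```bash
ls; mkdir -p pics; python3 - <<'E'
from station import *
import cv2,numpy as np
s=sense();print({k:np.round(v,3) if not isinstance(v,dict) else v for k,v in s.items()})
a=grab_frame("scene");b=grab_frame("top")
cv2.imwrite("pics/s.png",a[:,:,::-1]);cv2.imwrite("pics/t.png",b[:,:,::-1])
for c in("scene","top"):
  k=calibration(c);print(c,k["mtx"],k["dist"],np.round(k["extrinsics"],3))
  for l in("card","stand","dock","lever_left_tab","lever_right_tab","pliers","tape","castor","chuck"):
    for r in silhouettes(c,l)[:2]:
      m=r["mask"];y,x=np.nonzero(m);print(c,l,round(r["score"],2),r["at"],m.sum(),x.min(),x.max(),y.min(),y.max())
E
```

```text
pics
{'clock': np.float64(0.0), 'qpos': array([ 1.024,  0.207,  1.543,  0.   ,  1.394, -0.151]), 'qd': array([-0.001,  0.002,  0.001, -0.001, -0.001, -0.001]), 'joint_torque': array([ 0.0000e+00, -3.7087e+01, -2.8142e+01,  7.0000e-02,  3.6000e-02,
       -0.0000e+00]), 'position': array([221.285, 529.847, 204.308]), 'tool_rot': array([-6.180e-01, -3.079e+00,  3.000e-03]), 'ft_force': array([ 0.622, -0.257, -0.531]), 'torque': array([-0.006,  0.062, -0.002]), 'gripper_force': np.float64(0.0), 'width': np.float64(93.881)}
scene [[571.21313966   0.         307.37311742]
 [  0.         571.21313966 244.14209071]
 [  0.           0.           1.        ]] [-0.02177349  0.          0.          0.          0.        ] [[ 8.62000e-01 -5.06000e-01  1.10000e-02 -4.25772e+02]
 [-3.05000e-01 -5.36000e-01 -7.87000e-01  3.70285e+02]
 [ 4.04000e-01  6.75000e-01 -6.17000e-01  7.93954e+02]
 [ 0.00000e+00  0.00000e+00  0.00000e+00  1.00000e+00]]
scene stand 0.93 [350.4, 265.0] 1871 239 305 311 376
scene dock 0.88 [302.8, 337.5] 3580 296 384 235 346
scene lever_left_tab 0.63 [241.8, 312.4] 227 301 323 
[... 635 characters left out ...]
 1.77615e+02]
 [-9.88000e-01  1.10000e-02 -1.51000e-01  5.99353e+02]
 [ 1.51000e-01  1.10000e-02 -9.88000e-01  8.40364e+02]
 [ 0.00000e+00  0.00000e+00  0.00000e+00  1.00000e+00]]
top card 0.67 [301.0, 365.7] 489 332 394 298 307
top stand 0.84 [298.2, 360.8] 2016 328 399 284 320
top dock 0.96 [221.4, 348.7] 3750 293 416 202 243
top lever_left_tab 0.66 [220.0, 301.5] 232 293 325 209 225
top lever_right_tab 0.56 [214.6, 406.9] 233 380 416 202 218
top pliers 0.9 [254.3, 231.2] 903 213 239 213 296
top pliers 0.6 [212.2, 409.9] 135 387 415 203 217
top tape 0.71 [183.8, 215.9] 1245 196 243 165 203
top castor 0.69 [312.8, 230.5] 1126 211 249 295 331
top chuck 0.76 [170.3, 418.2] 334 405 426 161 180
```

```bash
python3 - <<'E'
import cv2,numpy as np
a=cv2.imread("pics/s.png")[190:390,170:450];b=cv2.imread("pics/t.png")[150:340,180:440]
cv2.imwrite("pics/s2.png",cv2.resize(a,None,fx=2.8,fy=2.8,interpolation=3));cv2.imwrite("pics/t2.png",cv2.resize(b,None,fx=3,fy=3,interpolation=3))
E
```

```text
(no output)
```

View pics/s2.png

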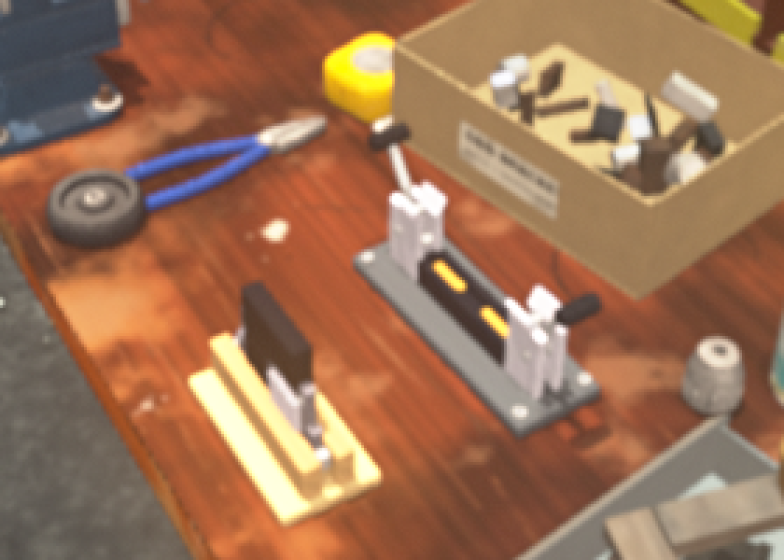

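View pics/t2.png

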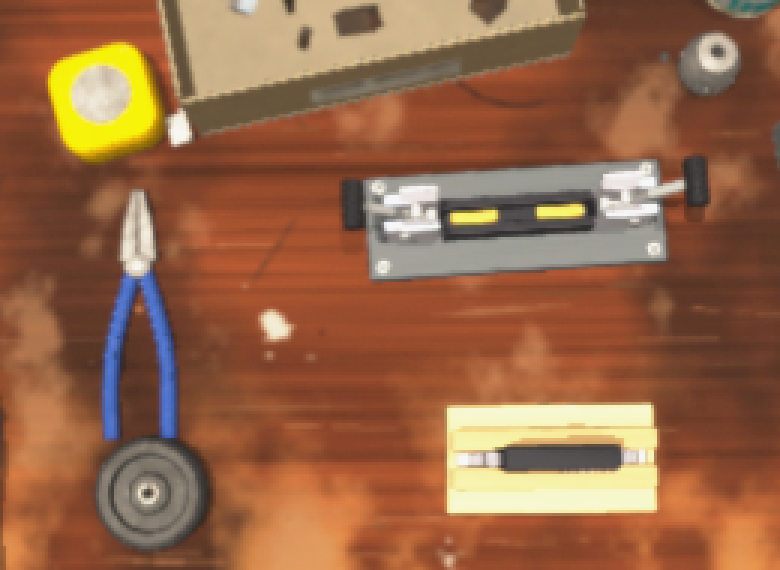

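The pictures show the card in its stand (top crop ~550,458) and the dock behind it (~515,220) with both levers open. A box stands behind the dock, and the bystanders are off to the sides. I'll fit the poses from the corners seen in both views.

```bash
cat > h.py <<'E'
import numpy as np,cv2
from station import *
from scipy.optimize import least_squares
def proj(c,P):
    k=calibration(c);E=k["extrinsics"];r,_=cv2.Rodrigues(np.array(E[:3][:,:3] if hasattr(E,'shape') else np.array(E)[:3,:3]))
    return cv2.projectPoints(np.float64(P),r,np.array(E)[:3,3],np.array(k["mtx"]),np.array(k["dist"]))[0][:,0]
def world(p,L):
    c,s=np.cos(p[2]),np.sin(p[2]);L=np.atleast_2d(np.float64(L))
    return np.c_[p[0]+c*L[:,0]-s*L[:,1],p[1]+s*L[:,0]+c*L[:,1],L[:,2]]
def fit(obs,p0):
    # obs: {cam:[(local xyz, uv)]}
    f=lambda p:np.concatenate([(proj(c,world(p,[a for a,_ in o]))-np.array([b for _,b in o])).ravel() for c,o in obs.items()])
    r=least_squares(f,p0,loss="soft_l1");return r.x,f(r.x)
def ray(c,uv,z):
    k=calibration(c);E=np.array(k["extrinsics"]);n=cv2.undistortPoints(np.float64([[uv]]),np.array(k["mtx"]),np.array(k["dist"]))[0,0]
    R=E[:3,:3];o=-R.T@E[:3,3];d=R.T@np.r_[n,1];return o+d*(z-o[2])/d[2]
T=lambda x,y:np.array([180+(x+.5)/3-.5,150+(y+.5)/3-.5])
S=lambda x,y:np.array([170+(x+.5)/2.8-.5,190+(y+.5)/2.8-.5])
E
python3 - <<'E'
from h import *
np.set_printoptions(precision=2,suppress=True)
for n,z,p in(("dock",12,[(367,180),(657,160),(666,260),(371,279)]),("bar",106,[(500,446),(620,445),(620,470),(500,472)]),("stand",8,[(447,405),(654,403),(657,513),(447,514)])):
  q=np.array([ray("top",T(*u),z) for u in p]);print(n,q.mean(0),np.linalg.norm(np.roll(q,-1,0)-q,axis=1))
# scene dock/bar
for n,z,p in(("dock",12,[(355,258),(520,434),(602,390)]),("bar",106,[(243,286),(300,358),(312,347),(258,281)])):
  q=np.array([ray("scene",S(*u),z) for u in p]);print(n,q,np.linalg.norm(np.roll(q,-1,0)-q,axis=1))
# dock: top UL = +x,+y ; UR=+x,-y
D={"top":[((35,100,12),T(367,180)),((35,-100,12),T(657,160)),((-35,-100,12),T(666,260)),((-35,100,12),T(371,279))],
"scene":[((-35,100,12),S(355,258)),((-35,-100,12),S(520,434)),((35,-100,12),S(602,390))]}
print("dock",*fit(D,[600,0,0]));print(*fit({"top":D["top"]},[600,0,0]));print(*fit({"scene":D["scene"]},[600,0,0]))
C={"top":[((8,35,106),T(500,446)),((8,-35,106),T(620,445)),((-8,-35,106),T(620,470)),((-8,35,106),T(500,472))],
"scene":[((-8,35,106),S(243,286)),((-8,-35,106),S(300,358)),((8,-35,106),S(312,347)),((8,35,106),S(258,281))]}
print("card",*fit(C,[400,0,0]));print(*fit({"top":C["top"]},[400,0,0]));print(*fit({"scene":C["scene"]},[400,0,0]))
for l,y in(("lever_left_tab",106),("lever_right_tab",-106)):
  m=silhouettes("top",l)[0];print(l)
E
```

```text
dock [625.57 102.29  12.  ] [195.69  68.17 196.76  67.13]
bar [467.18  85.17 106.  ] [70.35 14.53 70.2  15.09]
stand [467.05  81.65   8.  ] [136.44  71.61 137.06  70.88]
dock [[584.33 198.41  12.  ]
 [592.97  -1.02  12.  ]
 [661.75   3.89  12.  ]] [199.62  68.96 209.36]
bar [[459.34 118.96 106.  ]
 [460.79  46.24 106.  ]
 [471.29  50.76 106.  ]
 [469.5  118.42 106.  ]] [72.73 11.43 67.68 10.18]
dock [624.59 101.82   0.05] [-0.98 -0.54  1.22  0.35  1.21  1.27 -0.47  0.85 -0.19 -0.53  0.3  -0.77
  1.23 -0.43]
[625.62 102.37   0.06] [-1.36 -0.67  0.77 -0.5   1.02  0.38 -0.6   0.7 ]
[623.31 100.98 -37.66] [-0.37 -0.22 -0.31 -0.15  0.8   0.28]
card [466.67  84.71   0.01] [ 0.24  0.15  0.03 -0.25  0.35  0.6   0.46  0.67 -0.64 -0.07 -1.98 -0.87
  2.18 -0.39  2.18 -1.4 ]
[467.18  85.17   6.28] [ 0.   -0.29 -0.2  -0.39  0.05  0.45  0.15  0.23]
[465.35  83.39 -18.81] [-1.49  0.96 -1.63 -0.26  2.38  0.03  1.21 -0.56]
lever_left_tab
lever_right_tab
```

```bash
cat >> h.py <<'E'
from scipy.spatial.transform import Rotation as Ro
def go(t,yaw=None):
    """travel (cm, tool axes as now) to TCP target t; roll so that tool y points at world angle yaw (mod pi)"""
    s=sense();R=Ro.from_rotvec(s["tool_rot"]).as_matrix();p=np.array(s["position"])
    y=np.arctan2(R[1,1],R[0,1])
    print("t",round(s["clock"],2),"pos",np.round(p,1),"yaw_y",round(y,4),"w",round(s["width"],1),"F",np.round(s["ft_force"],1),"down",np.round(R[:,2],3),"q6",round(s["qpos"][5],2))
    if yaw is not None: r=-((yaw-y+np.pi/2)%np.pi-np.pi/2);print("roll",round(r,4))
    print("travel",np.round(R.T@(np.array(t)-p)/10,2))
E
python3 -m inch '[{"travel":[0,0,0],"roll":0.167,"fingers":-1},{"travel":[0,0,0],"roll":0.167,"fingers":-1},{"travel":[0,0,0],"roll":0.167,"fingers":-1},{"travel":[0,0,0],"roll":0.167,"fingers":-1},{"travel":[0,0,0],"roll":0.167,"fingers":-1}]'
python3 -m inch '[{"travel":[0,0,0],"roll":0.167,"fingers":-1},{"travel":[0,0,0],"roll":0.167,"fingers":-1},{"travel":[0,0,0],"roll":0,"fingers":-1}]'
python3 -c "
from h import *
go([467,84.9,180],.007)"
```

```text
clock: 1.72
position: [221.7, 530.5, 205.4]
tool_rot: [-1.821, -2.56, 0.0]
ft_force: [0.6, 0.6, -0.5]
width: 94.3
gripper_force: 0.0
clock: 2.1
position: [221.7, 530.5, 205.4]
tool_rot: [2.213, 2.23, -0.0]
ft_force: [-0.2, 0.1, -0.1]
width: 94.0
gripper_force: 0.0
t 2.1 pos [221.7 530.5 205.4] yaw_y 0.008 w 94.0 F [-0.2  0.1 -0.1] down [ 0. -0. -1.] q6 1.02
roll 0.001
travel [-44.76  24.17   2.55]
```

```bash

python3 -m inch '[{"travel":[-4.48,2.42,0],"roll":0,"fingers":-1},{"travel":[-4.48,2.42,0],"roll":0,"fingers":-1},{"travel":[-4.48,2.42,0],"roll":0,"fingers":-1},{"travel":[-4.48,2.42,0],"roll":0,"fingers":-1},{"travel":[-4.48,2.42,0],"roll":0,"fingers":-1}]' >/dev/null
python3 -m inch '[{"travel":[-4.48,2.42,0],"roll":0,"fingers":-1},{"travel":[-4.48,2.42,0],"roll":0,"fingers":-1},{"travel":[-4.48,2.42,0],"roll":0,"fingers":-1},{"travel":[-4.48,2.42,0],"roll":0,"fingers":-1},{"travel":[-4.48,2.42,0],"roll":0,"fingers":-1}]' >/dev/null
python3 -m inch '[{"travel":[0,0,0],"roll":0,"fingers":-1}]' >/dev/null
python3 -c "
from h import *
go([467,84.9,72],.007)"
```

```text
t 3.48 pos [467.8  81.3 205.7] yaw_y 0.0034 w 94.3 F [-0.4  0.5 -0.7] down [ 0.001 -0.001 -1.   ] q6 -0.01
roll -0.0036
travel [ 0.37 -0.09 13.37]
```

```bash

python3 -m inch '[{"travel":[0.37,-0.08,4],"roll":-0.004,"fingers":-1},{"travel":[0,0,4],"roll":0,"fingers":-1},{"travel":[0,0,3],"roll":0,"fingers":-1},{"travel":[0,0,2.37],"roll":0,"fingers":-1},{"travel":[0,0,0],"roll":0,"fingers":-1}]'
python3 - <<'E'
from h import *
go([467,84.9,72],.007)
a=grab_frame("scene");cv2.imwrite("pics/g.png",cv2.resize(a[190:390,170:450,::-1],None,fx=2.8,fy=2.8))
E
```

```text
clock: 4.1
position: [463.0, 88.7, 69.9]
tool_rot: [-2.204, -2.233, 0.005]
ft_force: [-0.6, -0.2, 0.1]
width: 93.7
gripper_force: 0.0
t 4.1 pos [463.   88.7  69.9] yaw_y 0.0128 w 93.7 F [-0.6 -0.2  0.1] down [-0.005  0.    -1.   ] q6 -0.01
roll 0.0058
travel [-0.38  0.4  -0.21]
```

View pics/g.png

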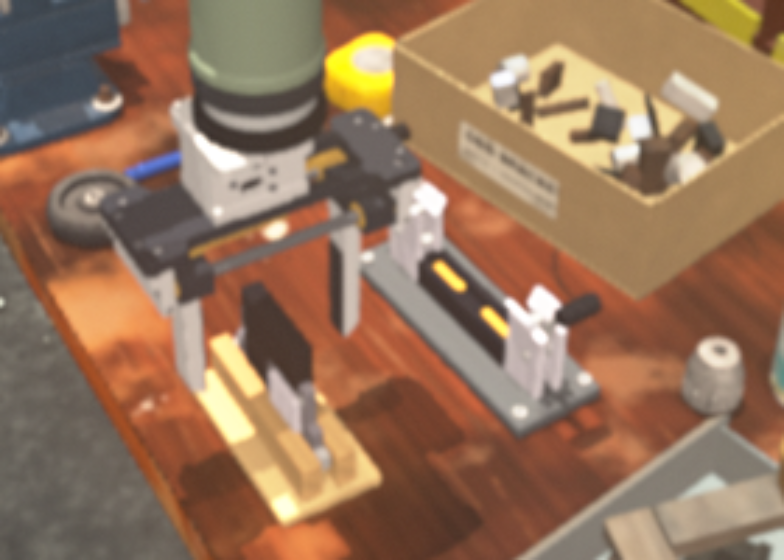

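The open fingers straddle the grip bar. The pose hasn't settled yet, so I'll settle it and correct.

```bash

python3 -m inch '[{"travel":[0,0,0],"roll":0,"fingers":-1},{"travel":[0,0,0],"roll":0,"fingers":-1}]' >/dev/null
python3 -c "
from h import *
go([467,84.9,72],.007)"
```

```text
t 4.4 pos [466.7  87.9  73.1] yaw_y 0.0106 w 94.2 F [-0.2 -0.6 -0.6] down [ 0.003  0.    -1.   ] q6 -0.01
roll 0.0036
travel [-0.3   0.03  0.11]
```

```bash

python3 -m inch '[{"travel":[-0.3,0.03,0],"roll":0,"fingers":-1},{"travel":[0,0,0],"roll":0,"fingers":0},{"travel":[0,0,0],"roll":0,"fingers":1},{"travel":[0,0,0],"roll":0,"fingers":1},{"travel":[0,0,0],"roll":0,"fingers":1}]' 
python3 -m inch '[{"travel":[0,0,0],"roll":0,"fingers":1},{"travel":[0,0,0],"roll":0,"fingers":1},{"travel":[0,0,0],"roll":0,"fingers":1},{"travel":[0,0,0],"roll":0,"fingers":1},{"travel":[0,0,0],"roll":0,"fingers":1}]' 
python3 -c "
from h import *
go([467,84.9,167],.007)"
```

```text
clock: 5.03
position: [465.8, 84.7, 71.7]
tool_rot: [-2.21, -2.232, 0.0]
ft_force: [1.1, -0.6, -0.1]
width: 57.0
gripper_force: 0.0
clock: 5.65
position: [465.9, 84.7, 71.8]
tool_rot: [2.21, 2.233, 0.0]
ft_force: [0.9, 0.6, -0.6]
width: 16.0
gripper_force: 30.0
t 5.65 pos [465.9  84.7  71.8] yaw_y 0.0101 w 16.0 F [ 0.9  0.6 -0.6] down [ 0.  0. -1.] q6 -0.01
roll 0.0031
travel [ 0.02  0.11 -9.52]
```

```bash

python3 -m inch '[{"travel":[0,0,-1.5],"roll":0,"fingers":1},{"travel":[0,0,-2],"roll":0,"fingers":1},{"travel":[0,0,-2],"roll":0,"fingers":1},{"travel":[0,0,-2],"roll":0,"fingers":1},{"travel":[0,0,-2],"roll":0,"fingers":1}]' >/dev/null
python3 -m inch '[{"travel":[0,0,0],"roll":-0.045,"fingers":1},{"travel":[0,0,0],"roll":0,"fingers":1},{"travel":[0,0,0],"roll":0,"fingers":1}]' 
python3 -c "
from h import *
go([624.6,101.9,167],.052)"
```

```text
clock: 6.65
position: [465.0, 84.7, 166.3]
tool_rot: [-2.159, -2.28, 0.002]
ft_force: [0.1, -0.0, -4.4]
width: 16.0
gripper_force: 30.0
t 6.65 pos [465.   84.7 166.3] yaw_y 0.0545 w 16.0 F [ 0.1 -0.  -4.4] down [-0.002  0.    -1.   ] q6 -0.06
roll 0.0025
travel [ 0.84 16.03 -0.1 ]
```

```bash

python3 -m inch '[{"travel":[0.2,3.2,0],"roll":0,"fingers":1},{"travel":[0.16,3.2,0],"roll":0,"fingers":1},{"travel":[0.16,3.2,0],"roll":0,"fingers":1},{"travel":[0.16,3.2,0],"roll":0,"fingers":1},{"travel":[0.16,3.2,0],"roll":0,"fingers":1}]' >/dev/null
python3 -m inch '[{"travel":[0,0,0],"roll":0,"fingers":1},{"travel":[0,0,0],"roll":0,"fingers":1},{"travel":[0,0,0],"roll":0,"fingers":1},{"travel":[0,0,0],"roll":0,"fingers":1}]' 
python3 - <<'E'
from h import *
go([624.1,101.9,167],.052)
a=grab_frame("scene");b=grab_frame("top")
a=cv2.resize(a[200:370,270:410,::-1],None,fx=3,fy=3);b=cv2.resize(b[170:270,280:430,::-1],(450,300))
c=np.zeros((510,870,3),np.uint8);c[:,:420]=a;c[:300,420:]=b;cv2.imwrite("pics/o.png",cv2.resize(c,(800,469)))
E
```

```text
clock: 7.78
position: [624.5, 101.9, 166.9]
tool_rot: [-2.159, -2.281, 0.0]
ft_force: [-0.8, -0.2, -3.8]
width: 15.8
gripper_force: 30.0
t 7.78 pos [624.5 101.9 166.9] yaw_y 0.055 w 15.8 F [-0.8 -0.2 -3.8] down [-0. -0. -1.] q6 -0.03
roll 0.003
travel [ 0.   -0.04 -0.01]
```

View pics/o.png

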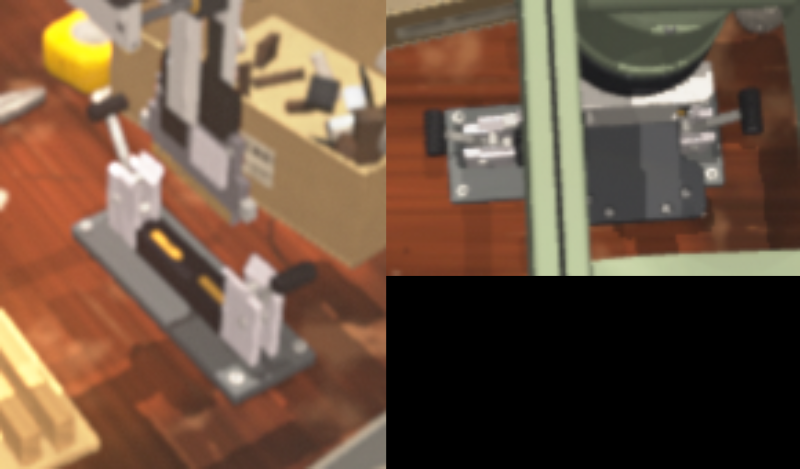

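The card hangs upright over the dock, its near ear at about (245,212) above the right tower. Lowering in stages while watching the force.

```bash

python3 -m inch '[{"travel":[0,-0.02,1],"roll":0.002,"fingers":1},{"travel":[0,0,1],"roll":0,"fingers":1},{"travel":[0,0,1],"roll":0,"fingers":1},{"travel":[0,0,0.5],"roll":0,"fingers":1},{"travel":[0,0,0],"roll":0,"fingers":1}]' 
python3 -m inch '[{"travel":[0,0,0.5],"roll":0,"fingers":1},{"travel":[0,0,0.5],"roll":0,"fingers":1},{"travel":[0,0,0.5],"roll":0,"fingers":1},{"travel":[0,0,0],"roll":0,"fingers":1}]' 
python3 -c "
from h import *
go([624.1,101.9,93],.052)"
```

```text
clock: 8.5
position: [624.5, 101.8, 130.8]
tool_rot: [-2.161, -2.279, 0.002]
ft_force: [0.4, -0.0, -3.8]
width: 15.7
gripper_force: 30.0
clock: 9.0
position: [624.4, 101.9, 116.0]
tool_rot: [-2.161, -2.279, 0.002]
ft_force: [-0.0, 0.4, -3.7]
width: 16.2
gripper_force: 30.0
t 9.0 pos [624.4 101.9 116. ] yaw_y 0.053 w 16.2 F [-0.   0.4 -3.7] down [-0.001 -0.    -1.   ] q6 -0.03
roll 0.001
travel [ 0.01 -0.03  2.3 ]
```

```bash

python3 -m inch '[{"travel":[0,0,0.4],"roll":0,"fingers":1},{"travel":[0,0,0.4],"roll":0,"fingers":1},{"travel":[0,0,0.4],"roll":0,"fingers":1},{"travel":[0,0,0.3],"roll":0,"fingers":1},{"travel":[0,0,0],"roll":0,"fingers":1}]' 
python3 -m inch '[{"travel":[0,0,0.3],"roll":0,"fingers":1},{"travel":[0,0,0],"roll":0,"fingers":1}]' 
python3 -m inch '[{"travel":[0,0,0.2],"roll":0,"fingers":1},{"travel":[0,0,0],"roll":0,"fingers":1}]'
```

```text
clock: 9.62
position: [624.7, 101.9, 101.3]
tool_rot: [-2.161, -2.279, 0.001]
ft_force: [0.4, 1.0, -3.6]
width: 16.0
gripper_force: 30.0
clock: 9.88
position: [624.8, 101.8, 98.5]
tool_rot: [-2.162, -2.279, 0.001]
ft_force: [-0.9, 0.6, -4.1]
width: 16.1
gripper_force: 30.0
clock: 10.12
position: [624.8, 101.9, 96.6]
tool_rot: [-2.162, -2.279, 0.0]
ft_force: [1.0, 0.1, -4.2]
width: 16.1
gripper_force: 30.0
```

```bash

python3 -m inch '[{"travel":[0,0,0.15],"roll":0,"fingers":1},{"travel":[0,0,0],"roll":0,"fingers":1}]' 
python3 -m inch '[{"travel":[0,0,0.12],"roll":0,"fingers":1},{"travel":[0,0,0],"roll":0,"fingers":1}]' 
python3 -m inch '[{"travel":[0,0,0.1],"roll":0,"fingers":1},{"travel":[0,0,0],"roll":0,"fingers":1}]'
```

```text
clock: 10.38
position: [624.9, 101.8, 95.1]
tool_rot: [-2.162, -2.279, 0.0]
ft_force: [0.5, -0.6, -4.4]
width: 15.9
gripper_force: 30.0
clock: 10.62
position: [624.9, 101.9, 93.9]
tool_rot: [-2.162, -2.279, 0.0]
ft_force: [-0.4, -0.0, -4.2]
width: 15.6
gripper_force: 30.0
clock: 10.88
position: [624.9, 101.9, 92.9]
tool_rot: [-2.162, -2.279, 0.0]
ft_force: [0.3, 0.3, -3.6]
width: 15.8
gripper_force: 30.0
```

```bash

python3 -m inch '[{"travel":[0,0,0.07],"roll":0,"fingers":1},{"travel":[0,0,0],"roll":0,"fingers":1},{"travel":[0,0,0],"roll":0,"fingers":1}]' |grep -E "pos|ft"
python3 -c "from h import *; go([0,0,0])" | head -1
python3 -m inch '[{"travel":[0,0,0.05],"roll":0,"fingers":1},{"travel":[0,0,0],"roll":0,"fingers":1},{"travel":[0,0,0],"roll":0,"fingers":1}]' |grep -E "pos|ft"
```

```text
position: [625.1, 101.9, 92.7]
ft_force: [-0.9, -0.6, -1.0]
t 11.25 pos [625.1 101.9  92.7] yaw_y 0.053 w 15.7 F [-0.9 -0.6 -1. ] down [ 0.  0. -1.] q6 -0.03
position: [625.1, 101.9, 92.5]
ft_force: [-1.8, 0.3, 3.0]
```

The card rests on the levers: the force turned from −4 to +3 at 92.6, which is the expected height. I'll unload slightly, let go, and raise the tool.

```bash

python3 -m inch '[{"travel":[0,0,-0.05],"roll":0,"fingers":1},{"travel":[0,0,0],"roll":0,"fingers":0.4},{"travel":[0,0,0],"roll":0,"fingers":0.4},{"travel":[0,0,0],"roll":0,"fingers":0.4},{"travel":[0,0,0],"roll":0,"fingers":0.4}]' 
python3 -m inch '[{"travel":[0,0,0],"roll":0,"fingers":0},{"travel":[0,0,-2],"roll":0,"fingers":0},{"travel":[0,0,-3],"roll":0,"fingers":0},{"travel":[0,0,-3],"roll":0,"fingers":0},{"travel":[0,0,0],"roll":0,"fingers":1}]' |grep -E "pos|ft|wid"
python3 -c "
from h import *
d=[624.8,101.9,.053]
w=world(d,[[0,135,0]])[0];w[2]=172;go(w)"
```

```text
clock: 12.25
position: [625.1, 101.8, 92.2]
tool_rot: [2.162, 2.279, 0.0]
ft_force: [0.4, -0.2, 0.6]
width: 28.2
gripper_force: 0.0
position: [628.0, 102.0, 177.3]
ft_force: [-0.3, -0.4, 0.4]
width: 40.1
t 12.88 pos [628.  102.  177.3] yaw_y 0.0531 w 40.1 F [-0.3 -0.4  0.4] down [ 0.009  0.    -1.   ] q6 -0.03
travel [13.51 -0.32  0.52]
```

```bash

python3 -m inch '[{"travel":[4.5,-0.1,0],"roll":0,"fingers":1},{"travel":[4.5,-0.1,0],"roll":0,"fingers":1},{"travel":[4.5,-0.1,0],"roll":0,"fingers":1},{"travel":[0,0,2.7],"roll":0,"fingers":1},{"travel":[0,0,2.7],"roll":0,"fingers":1}]' |grep -E "pos|ft|wid"
python3 -m inch '[{"travel":[0,0,2.7],"roll":0,"fingers":1},{"travel":[0,0,0],"roll":0,"fingers":1},{"travel":[0,0,0],"roll":0,"fingers":1}]' |grep -E "pos|ft|wid"
python3 - <<'E'
from h import *
d=[624.8,101.9,.053]
w=world(d,[[0,121,97]])[0];go(w)
a=grab_frame("scene");b=grab_frame("top")
a=cv2.resize(a[200:370,270:410,::-1],None,fx=3,fy=3);b=cv2.resize(b[170:270,280:430,::-1],(450,300))
c=np.zeros((510,870,3),np.uint8);c[:,:420]=a;c[:300,420:]=b;cv2.imwrite("pics/l.png",cv2.resize(c,(800,469)))
E
```

```text
position: [614.2, 237.4, 117.0]
ft_force: [-0.4, 0.1, 0.5]
width: 0.2
position: [615.1, 236.6, 91.8]
ft_force: [-0.1, 0.5, 0.0]
width: 0.7
t 13.88 pos [615.1 236.6  91.8] yaw_y 0.0529 w 0.7 F [-0.1  0.5  0. ] down [ 0.  0. -1.] q6 0.18
travel [-1.4   0.25 -0.52]
```

View pics/l.png

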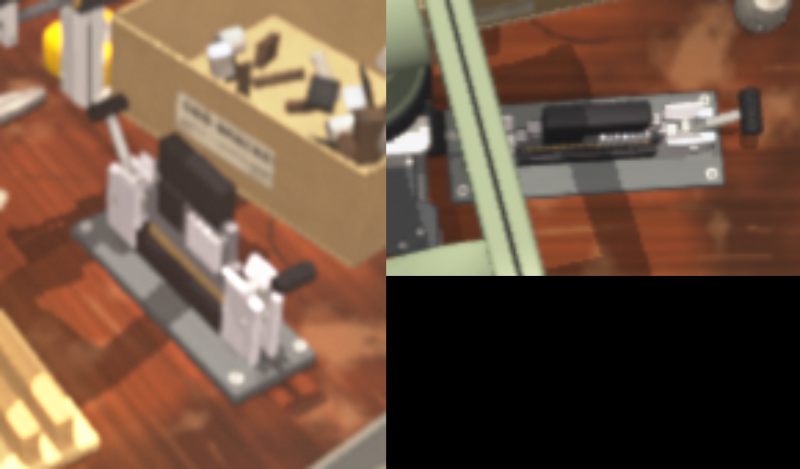

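The card stands between the towers on the open levers. The closed fingers are just outside the left tab (about 110,105).

```bash
cat > chk.py <<'E'
import sys;from station import sense;import numpy as np
s=sense();f=np.array(s["ft_force"]);n=np.linalg.norm(f);p=s["position"]
print(round(s["clock"],2),np.round(p,1),np.round(f,1),round(n,1));sys.exit(n>float(sys.argv[1]))
E
python3 -m inch '[{"travel":[-0.3,0.25,-0.5],"roll":0,"fingers":1},{"travel":[-0.5,0,0],"roll":0,"fingers":1},{"travel":[-0.3,0,0],"roll":0,"fingers":1},{"travel":[0,0,0],"roll":0,"fingers":1}]' >/dev/null; python3 chk.py 11 &&
python3 -m inch '[{"travel":[-0.2,0,0],"roll":0,"fingers":1},{"travel":[-0.2,0,0],"roll":0,"fingers":1}]' >/dev/null; python3 chk.py 11 &&
python3 -m inch '[{"travel":[-0.2,0,0],"roll":0,"fingers":1},{"travel":[-0.2,0,0],"roll":0,"fingers":1}]' >/dev/null; python3 chk.py 11 &&
python3 -m inch '[{"travel":[-0.2,0,0],"roll":0,"fingers":1},{"travel":[-0.2,0,0],"roll":0,"fingers":1}]' >/dev/null; python3 chk.py 11
```

```text
14.47 [617.9 225.2  96.3] [ 0.  -0.2 -0.3] 0.3
14.47 [617.9 225.2  96.3] [ 0.  -0.2 -0.3] 0.3
14.47 [617.9 225.2  96.3] [ 0.  -0.2 -0.3] 0.3
14.47 [617.9 225.2  96.3] [ 0.  -0.2 -0.3] 0.3False
False
False
False
```

```bash
sed -i 's/sys.exit(n>float(sys.argv\[1\]))/sys.exit(int(n>float(sys.argv[1])))/' chk.py
python3 -m inch '[{"travel":[-0.2,0,0],"roll":0,"fingers":1},{"travel":[-0.2,0,0],"roll":0,"fingers":1}]' >/dev/null; python3 chk.py 11 &&
python3 -m inch '[{"travel":[-0.2,0,0],"roll":0,"fingers":1},{"travel":[-0.2,0,0],"roll":0,"fingers":1}]' >/dev/null; python3 chk.py 11 &&
python3 -m inch '[{"travel":[-0.2,0,0],"roll":0,"fingers":1},{"travel":[-0.2,0,0],"roll":0,"fingers":1}]' >/dev/null; python3 chk.py 11 &&
python3 -m inch '[{"travel":[-0.2,0,0],"roll":0,"fingers":1},{"travel":[-0.2,0,0],"roll":0,"fingers":1}]' >/dev/null; python3 chk.py 11
```

```text
14.72 [617.9 223.   96.5] [-1.2  5.1  2.7] 5.9
14.97 [618.5 220.   97.8] [-1.2  6.4  5.7] 8.6
15.22 [619.4 215.9  98.1] [-0.6  5.9  3.9] 7.1
15.47 [619.8 211.4  97.9] [0.1 4.7 3.7] 6.0
```

```bash

python3 -m inch '[{"travel":[-0.2,0,0],"roll":0,"fingers":1},{"travel":[-0.2,0,0],"roll":0,"fingers":1}]' >/dev/null; python3 chk.py 11 &&
python3 -m inch '[{"travel":[-0.2,0,0],"roll":0,"fingers":1},{"travel":[-0.2,0,0],"roll":0,"fingers":1}]' >/dev/null; python3 chk.py 11 &&
python3 -m inch '[{"travel":[-0.2,0,0],"roll":0,"fingers":1},{"travel":[-0.15,0,0],"roll":0,"fingers":1}]' >/dev/null; python3 chk.py 11 &&
python3 -m inch '[{"travel":[-0.1,0,0],"roll":0,"fingers":1}]' >/dev/null; python3 chk.py 11
```

```text
15.72 [619.4 205.9  96.8] [0.8 4.  3.4] 5.3
15.97 [619.1 201.3  96.1] [0.5 3.9 3.3] 5.1
16.23 [619.2 197.9  96.1] [-0.4  3.   2. ] 3.6
16.35 [619.2 196.9  96.2] [-0.8  3.5  2.5] 4.3
```

```bash

python3 -m inch '[{"travel":[-0.1,0,0],"roll":0,"fingers":1}]' >/dev/null; python3 chk.py 12 &&
python3 -m inch '[{"travel":[-0.06,0,0],"roll":0,"fingers":1}]' >/dev/null; python3 chk.py 12 &&
python3 -m inch '[{"travel":[-0.06,0,0],"roll":0,"fingers":1}]' >/dev/null; python3 chk.py 12 &&
python3 -m inch '[{"travel":[-0.06,0,0],"roll":0,"fingers":1}]' >/dev/null; python3 chk.py 12
```

```text
16.48 [619.3 196.1  96.2] [-0.2  2.9  3.6] 4.6
16.6 [619.3 195.7  96.3] [-0.6  3.7  4.1] 5.5
16.73 [619.4 195.1  96.3] [-0.9  4.5  4.4] 6.4
16.85 [619.5 194.5  96.3] [-0.7  4.2  3.7] 5.7
```

```bash

python3 -m inch '[{"travel":[-0.06,0,0],"roll":0,"fingers":1}]' >/dev/null; python3 chk.py 10 &&
python3 -m inch '[{"travel":[-0.06,0,0],"roll":0,"fingers":1}]' >/dev/null; python3 chk.py 10 &&
python3 -m inch '[{"travel":[-0.06,0,0],"roll":0,"fingers":1}]' >/dev/null; python3 chk.py 10 &&
python3 -m inch '[{"travel":[-0.06,0,0],"roll":0,"fingers":1}]' >/dev/null; python3 chk.py 10 &&
python3 -m inch '[{"travel":[-0.06,0,0],"roll":0,"fingers":1}]' >/dev/null; python3 chk.py 10 &&
python3 -m inch '[{"travel":[-0.06,0,0],"roll":0,"fingers":1}]' >/dev/null; python3 chk.py 10 &&
python3 -m inch '[{"travel":[-0.06,0,0],"roll":0,"fingers":1}]' >/dev/null; python3 chk.py 10 &&
python3 -m inch '[{"travel":[-0.06,0,0],"roll":0,"fingers":1}]' >/dev/null; python3 chk.py 10 &&
python3 -m inch '[{"travel":[-0.06,0,0],"roll":0,"fingers":1}]' >/dev/null; python3 chk.py 10 &&
python3 -m inch '[{"travel":[-0.06,0,0],"roll":0,"fingers":1}]' >/dev/null; python3 chk.py 10 &&
python3 -m inch '[{"travel":[-0.06,0,0],"roll":0,"fingers":1}]' >/dev/null; python3 chk.py 10 &&
python3 -m inch '[{"travel":[-0.06,0,0],"roll":0,"fingers":1}]' >/dev/null; python3 chk.py 10 &&
python3 -m inch '[{"travel":[-0.06,0,0],"roll":0,"fingers":1}]' >/dev/null; python3 chk.py 10 &&
python3 -m inch '[{"travel":[-0.06,0,0],"roll":0,"fingers":1}]' >/dev/null; python3 chk.py 10 &&
python3 -m inch '[{"travel":[-0.06,0,0],"roll":0,"fingers":1}]' >/dev/null; python3 chk.py 10
```

```text
16.98 [619.5 193.8  96.3] [-0.4  3.8  3. ] 4.9
17.1 [619.6 193.2  96.3] [-0.3  3.6  2.1] 4.2
17.23 [619.6 192.6  96.3] [-0.7  3.4  2.1] 4.1
17.35 [619.7 192.   96.3] [-1.4  3.2  3.9] 5.3
17.48 [619.7 191.4  96.4] [-1.2  4.5  3.9] 6.0
17.6 [619.8 190.8  96.4] [-0.7  4.6  2.8] 5.4
17.73 [619.8 190.2  96.4] [-1.2  4.6  3.1] 5.7
17.85 [619.9 189.7  96.4] [-0.8  4.   4.3] 5.9
17.98 [619.9 189.1  96.4] [-1.   4.5  3.3] 5.6
18.1 [619.9 188.4  96.4] [-0.3  4.7  3.4] 5.8
18.23 [620.  187.8  96.4] [-1.   4.3  3.5] 5.6
18.35 [620.  187.2  96.4] [-0.7  4.   2.4] 4.7
18.48 [620.  186.6  96.4] [-0.2  4.3  3.4] 5.5
18.6 [620.1 186.   96.4] [-0.1  3.4  3.9] 5.2
18.73 [620.1 185.4  96.4] [-0.7  3.6  3.7] 5.2
```

```bash

python3 -m inch '[{"travel":[-0.06,0,0],"roll":0,"fingers":1}]' >/dev/null; python3 chk.py 10 &&
python3 -m inch '[{"travel":[-0.06,0,0],"roll":0,"fingers":1}]' >/dev/null; python3 chk.py 10 &&
python3 -m inch '[{"travel":[-0.06,0,0],"roll":0,"fingers":1}]' >/dev/null; python3 chk.py 10 &&
python3 -m inch '[{"travel":[-0.06,0,0],"roll":0,"fingers":1}]' >/dev/null; python3 chk.py 10 &&
python3 -m inch '[{"travel":[-0.06,0,0],"roll":0,"fingers":1}]' >/dev/null; python3 chk.py 10 &&
python3 -m inch '[{"travel":[-0.06,0,0],"roll":0,"fingers":1}]' >/dev/null; python3 chk.py 10 &&
python3 -m inch '[{"travel":[-0.06,0,0],"roll":0,"fingers":1}]' >/dev/null; python3 chk.py 10 &&
python3 -m inch '[{"travel":[-0.06,0,0],"roll":0,"fingers":1}]' >/dev/null; python3 chk.py 10 &&
python3 -m inch '[{"travel":[-0.06,0,0],"roll":0,"fingers":1}]' >/dev/null; python3 chk.py 10 &&
python3 -m inch '[{"travel":[-0.06,0,0],"roll":0,"fingers":1}]' >/dev/null; python3 chk.py 10 &&
python3 -m inch '[{"travel":[-0.06,0,0],"roll":0,"fingers":1}]' >/dev/null; python3 chk.py 10 &&
python3 -m inch '[{"travel":[-0.06,0,0],"roll":0,"fingers":1}]' >/dev/null; python3 chk.py 10 &&
python3 -m inch '[{"travel":[-0.06,0,0],"roll":0,"fingers":1}]' >/dev/null; python3 chk.py 10 &&
python3 -m inch '[{"travel":[-0.06,0,0],"roll":0,"fingers":1}]' >/dev/null; python3 chk.py 10 &&
python3 -m inch '[{"travel":[-0.06,0,0],"roll":0,"fingers":1}]' >/dev/null; python3 chk.py 10
```

```text
18.85 [620.2 184.8  96.3] [-0.3  4.5  2.6] 5.2
18.98 [620.2 184.2  96.4] [-0.5  3.8  3.7] 5.3
19.1 [620.2 183.6  96.3] [-0.3  4.   2.3] 4.6
19.23 [620.2 183.   96.3] [0.4 4.1 2.9] 5.1
19.35 [620.2 182.4  96.3] [0.1 5.8 1.9] 6.1
19.48 [620.3 181.8  96.2] [0.4 4.5 2.3] 5.1
19.6 [620.3 181.2  96.2] [1.4 3.7 1.3] 4.1
19.73 [620.4 180.6  96.2] [1.4 3.8 0.6] 4.1
19.85 [620.4 180.   96.1] [ 1.6  4.1 -0.1] 4.4
19.98 [620.4 179.6  96.1] [ 1.6  5.6 -1. ] 5.9
20.1 [620.4 179.3  96.1] [1.3 6.2 1.1] 6.4
20.23 [620.4 178.9  96. ] [0.5 6.1 0.1] 6.1
20.35 [620.4 178.6  96. ] [ 1.6  8.2 -0.5] 8.4
20.48 [620.5 178.3  96. ] [ 1.1  7.6 -0.5] 7.7
20.6 [620.4 178.1  95.9] [ 2.3  8.6 -1. ] 8.9
```

```bash

python3 -m inch '[{"travel":[-0.05,0,0],"roll":0,"fingers":1}]' >/dev/null; python3 chk.py 12.5 &&
python3 -m inch '[{"travel":[-0.05,0,0],"roll":0,"fingers":1}]' >/dev/null; python3 chk.py 12.5 &&
python3 -m inch '[{"travel":[-0.05,0,0],"roll":0,"fingers":1}]' >/dev/null; python3 chk.py 12.5 &&
python3 -m inch '[{"travel":[-0.05,0,0],"roll":0,"fingers":1}]' >/dev/null; python3 chk.py 12.5 &&
python3 -m inch '[{"travel":[-0.05,0,0],"roll":0,"fingers":1}]' >/dev/null; python3 chk.py 12.5 &&
python3 -m inch '[{"travel":[-0.05,0,0],"roll":0,"fingers":1}]' >/dev/null; python3 chk.py 12.5
```

```text
20.73 [620.5 177.8  96. ] [ 2.2 10.  -1.5] 10.4
20.85 [620.5 177.6  95.9] [ 2.4  8.9 -1.2] 9.3
20.98 [620.5 177.4  95.9] [ 1.4 10.8 -0.7] 10.9
21.1 [620.5 177.2  95.9] [ 1.6 10.9 -2.5] 11.3
21.23 [620.5 177.   95.9] [ 2.2 11.8 -1.1] 12.1
21.35 [620.5 176.8  95.9] [ 2.3 12.7 -1.5] 13.0
```

```bash

python3 -m inch '[{"travel":[-0.05,0,0],"roll":0,"fingers":1}]' >/dev/null; python3 chk.py 15 &&
python3 -m inch '[{"travel":[-0.05,0,0],"roll":0,"fingers":1}]' >/dev/null; python3 chk.py 16 
python3 -m inch '[{"travel":[0,0,0],"roll":0,"fingers":1},{"travel":[0,0,0],"roll":0,"fingers":1}]' >/dev/null; python3 chk.py 16
python3 -m inch '[{"travel":[0,0,0],"roll":0,"fingers":1},{"travel":[0,0,0],"roll":0,"fingers":1}]' >/dev/null; python3 chk.py 16
```

```text
21.48 [620.5 176.6  95.9] [ 2.1 13.2 -2.1] 13.6
21.6 [620.6 176.4  95.8] [ 2.1 13.6 -1.7] 13.8
21.85 [620.6 176.4  95.8] [ 2.7 12.9 -3. ] 13.5
22.1 [620.6 176.3  95.8] [ 2.7 13.3 -1.9] 13.7
```

Force builds linearly against an unmoving lever, so this is the stop. I'll press a touch more and hold.

```bash

python3 -m inch '[{"travel":[-0.05,0,0],"roll":0,"fingers":1},{"travel":[0,0,0],"roll":0,"fingers":1},{"travel":[0,0,0],"roll":0,"fingers":1},{"travel":[0,0,0],"roll":0,"fingers":1},{"travel":[0,0,0],"roll":0,"fingers":1}]' >/dev/null; python3 chk.py 16
python3 -m inch '[{"travel":[0,0,0],"roll":0,"fingers":1},{"travel":[0,0,0],"roll":0,"fingers":1},{"travel":[0,0,0],"roll":0,"fingers":1},{"travel":[0,0,0],"roll":0,"fingers":1}]' >/dev/null; python3 chk.py 16
python3 -m inch '[{"travel":[0.5,0,0],"roll":0,"fingers":1},{"travel":[1.5,0,0],"roll":0,"fingers":1},{"travel":[0,0,-3],"roll":0,"fingers":1},{"travel":[0,0,-4],"roll":0,"fingers":1},{"travel":[0,0,0],"roll":0,"fingers":1}]' >/dev/null
python3 - <<'E'
from h import *
d=[624.8,101.9,.053]
w=world(d,[[0,-140,165]])[0];go(w)
E
```

```text
22.73 [620.6 176.2  95.8] [ 2.6 13.2 -2. ] 13.6
23.23 [620.6 176.2  95.8] [ 3.1 14.3 -1.6] 14.7
t 23.85 pos [622.2 191.7 170.4] yaw_y 0.0528 w 0.5 F [-0.5 -0.7  0.1] down [ 0.007 -0.001 -1.   ] q6 0.11
travel [-22.98  -0.21   0.56]
```

```bash

python3 -m inch '[{"travel":[-4.6,-0.03,0],"roll":0,"fingers":1},{"travel":[-4.6,-0.03,0],"roll":0,"fingers":1},{"travel":[-4.6,-0.03,0],"roll":0,"fingers":1},{"travel":[-4.6,-0.03,0],"roll":0,"fingers":1},{"travel":[-4.6,-0.03,0],"roll":0,"fingers":1}]' >/dev/null
python3 -m inch '[{"travel":[0,0,0],"roll":0,"fingers":1},{"travel":[0,0,0],"roll":0,"fingers":1}]' >/dev/null
python3 - <<'E'
from h import *
d=[624.8,101.9,.053]
go(world(d,[[0,-130,96.5]])[0],.053)
a=grab_frame("scene");b=grab_frame("top")
a=cv2.resize(a[200:370,270:410,::-1],None,fx=3,fy=3);b=cv2.resize(b[170:270,280:430,::-1],(450,300))
c=np.zeros((510,870,3),np.uint8);c[:,:420]=a;c[:300,420:]=b;cv2.imwrite("pics/r.png",cv2.resize(c,(800,469)))
E
```

```text
t 24.73 pos [629.3 -37.7 164.8] yaw_y 0.0523 w 0.5 F [-0.6 -0.2  0.1] down [-0.003  0.    -1.   ] q6 -0.25
roll -0.0007
travel [0.96 0.31 6.83]
```

View pics/r.png

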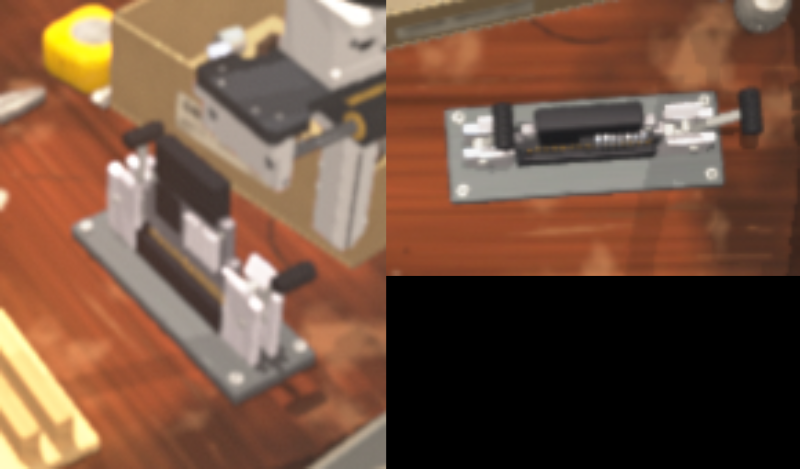

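The left lever is swung in (tab about 145,132) and the right one is still open (295,277). Now the right lever.

```bash

python3 -m inch '[{"travel":[0,0.3,3],"roll":0,"fingers":1},{"travel":[0,0,3.8],"roll":0,"fingers":1},{"travel":[0.5,0,0],"roll":0,"fingers":1},{"travel":[0.5,0,0],"roll":0,"fingers":1},{"travel":[0,0,0],"roll":0,"fingers":1}]' >/dev/null; python3 chk.py 10 &&
python3 -m inch '[{"travel":[0.3,0,0],"roll":0,"fingers":1},{"travel":[0.2,0,0],"roll":0,"fingers":1}]' >/dev/null; python3 chk.py 10 &&
python3 -m inch '[{"travel":[0.2,0,0],"roll":0,"fingers":1},{"travel":[0.2,0,0],"roll":0,"fingers":1}]' >/dev/null; python3 chk.py 11 &&
python3 -m inch '[{"travel":[0.2,0,0],"roll":0,"fingers":1},{"travel":[0.2,0,0],"roll":0,"fingers":1}]' >/dev/null; python3 chk.py 11 &&
python3 -m inch '[{"travel":[0.2,0,0],"roll":0,"fingers":1},{"travel":[0.2,0,0],"roll":0,"fingers":1}]' >/dev/null; python3 chk.py 11 &&
python3 -m inch '[{"travel":[0.2,0,0],"roll":0,"fingers":1},{"travel":[0.2,0,0],"roll":0,"fingers":1}]' >/dev/null; python3 chk.py 11 &&
python3 -m inch '[{"travel":[0.2,0,0],"roll":0,"fingers":1},{"travel":[0.2,0,0],"roll":0,"fingers":1}]' >/dev/null; python3 chk.py 11
```

```text
25.45 [634.4 -26.9 100.7] [-0.5 -0.3  0.2] 0.6
25.7 [633.1 -22.7  99.3] [0.2 0.6 0.3] 0.7
25.95 [632.4 -18.7  98.4] [ 0.5 -0.5 -0.3] 0.8
26.2 [632.2 -16.3  98.6] [-1.4 -6.5  2.6] 7.1
26.45 [632.6 -13.3  99.8] [-1.  -5.5  4.8] 7.4
26.7 [633.2  -9.  100.2] [-0.9 -5.8  4.5] 7.4
26.95 [633.2  -4.7 100.2] [ 0.5 -4.9  4.5] 6.7
```

```bash

python3 -m inch '[{"travel":[0.2,0,0],"roll":0,"fingers":1},{"travel":[0.2,0,0],"roll":0,"fingers":1}]' >/dev/null; python3 chk.py 11 &&
python3 -m inch '[{"travel":[0.2,0,0],"roll":0,"fingers":1},{"travel":[0.2,0,0],"roll":0,"fingers":1}]' >/dev/null; python3 chk.py 11 &&
python3 -m inch '[{"travel":[0.15,0,0],"roll":0,"fingers":1},{"travel":[0.1,0,0],"roll":0,"fingers":1}]' >/dev/null; python3 chk.py 11 &&
python3 -m inch '[{"travel":[0.1,0,0],"roll":0,"fingers":1}]' >/dev/null; python3 chk.py 10 &&
python3 -m inch '[{"travel":[0.1,0,0],"roll":0,"fingers":1}]' >/dev/null; python3 chk.py 10 &&
python3 -m inch '[{"travel":[0.1,0,0],"roll":0,"fingers":1}]' >/dev/null; python3 chk.py 10 &&
python3 -m inch '[{"travel":[0.1,0,0],"roll":0,"fingers":1}]' >/dev/null; python3 chk.py 10 &&
python3 -m inch '[{"travel":[0.1,0,0],"roll":0,"fingers":1}]' >/dev/null; python3 chk.py 10 &&
python3 -m inch '[{"travel":[0.1,0,0],"roll":0,"fingers":1}]' >/dev/null; python3 chk.py 10 &&
python3 -m inch '[{"travel":[0.1,0,0],"roll":0,"fingers":1}]' >/dev/null; python3 chk.py 10 &&
python3 -m inch '[{"travel":[0.1,0,0],"roll":0,"fingers":1}]' >/dev/null; python3 chk.py 10
```

```text
27.2 [632.2   0.8  99.1] [ 1.1 -3.9  2.9] 5.0
27.45 [631.3   5.3  98.5] [ 0.7 -5.2  3.8] 6.5
27.7 [630.9   7.8  98.4] [ 1.  -5.4  4.8] 7.3
27.82 [630.9   8.7  98.4] [ 0.7 -5.5  3.6] 6.6
27.95 [630.8   9.7  98.4] [ 0.7 -5.1  5.2] 7.3
28.07 [630.8  10.6  98.4] [-0.1 -5.3  4.1] 6.7
28.2 [630.7  11.5  98.4] [ 0.3 -6.5  3.9] 7.6
28.32 [630.6  12.5  98.4] [ 0.1 -6.   4.7] 7.6
28.45 [630.6  13.4  98.5] [ 0.1 -6.7  5.5] 8.7
28.57 [630.5  14.5  98.4] [ 0.7 -6.   4.4] 7.5
28.7 [630.4  15.6  98.4] [ 0.8 -4.8  4.2] 6.4
```

```bash

python3 -m inch '[{"travel":[0.08,0,0],"roll":0,"fingers":1}]' >/dev/null; python3 chk.py 10 &&
python3 -m inch '[{"travel":[0.08,0,0],"roll":0,"fingers":1}]' >/dev/null; python3 chk.py 10 &&
python3 -m inch '[{"travel":[0.08,0,0],"roll":0,"fingers":1}]' >/dev/null; python3 chk.py 10 &&
python3 -m inch '[{"travel":[0.08,0,0],"roll":0,"fingers":1}]' >/dev/null; python3 chk.py 10 &&
python3 -m inch '[{"travel":[0.08,0,0],"roll":0,"fingers":1}]' >/dev/null; python3 chk.py 10 &&
python3 -m inch '[{"travel":[0.08,0,0],"roll":0,"fingers":1}]' >/dev/null; python3 chk.py 10 &&
python3 -m inch '[{"travel":[0.08,0,0],"roll":0,"fingers":1}]' >/dev/null; python3 chk.py 10 &&
python3 -m inch '[{"travel":[0.08,0,0],"roll":0,"fingers":1}]' >/dev/null; python3 chk.py 10 &&
python3 -m inch '[{"travel":[0.08,0,0],"roll":0,"fingers":1}]' >/dev/null; python3 chk.py 10 &&
python3 -m inch '[{"travel":[0.08,0,0],"roll":0,"fingers":1}]' >/dev/null; python3 chk.py 10 &&
python3 -m inch '[{"travel":[0.08,0,0],"roll":0,"fingers":1}]' >/dev/null; python3 chk.py 10 &&
python3 -m inch '[{"travel":[0.08,0,0],"roll":0,"fingers":1}]' >/dev/null; python3 chk.py 10 &&
python3 -m inch '[{"travel":[0.08,0,0],"roll":0,"fingers":1}]' >/dev/null; python3 chk.py 10 &&
python3 -m inch '[{"travel":[0.08,0,0],"roll":0,"fingers":1}]' >/dev/null; python3 chk.py 10 &&
python3 -m inch '[{"travel":[0.08,0,0],"roll":0,"fingers":1}]' >/dev/null; python3 chk.py 10
```

```text
28.82 [630.4  16.4  98.4] [-0.2 -5.5  4.4] 7.1
28.95 [630.3  17.1  98.4] [ 0.3 -4.6  4.6] 6.5
29.07 [630.3  17.9  98.5] [ 1.1 -5.3  4.8] 7.2
29.2 [630.2  18.6  98.5] [-0.7 -5.   4.5] 6.7
29.32 [630.2  19.6  98.3] [ 0.4 -5.3  3.1] 6.2
29.45 [630.1  20.4  98.3] [ 0.1 -5.2  3.6] 6.3
29.57 [630.1  21.1  98.3] [-0.6 -5.4  3.6] 6.5
29.7 [630.   21.8  98.3] [ 0.  -5.8  4.8] 7.6
29.82 [630.   22.4  98.3] [-0.2 -7.1  3.3] 7.8
29.95 [630.   22.9  98.3] [-0.5 -7.6  3.6] 8.4
30.07 [629.9  23.5  98.3] [ 1.2 -7.1  3.5] 8.0
30.2 [629.9  24.2  98.3] [-0.3 -6.6  3.5] 7.5
30.32 [629.8  24.8  98.2] [ 1.  -7.7  3.3] 8.4
30.45 [629.9  25.4  98.2] [ 1.  -8.8  4. ] 9.7
30.57 [629.8  25.8  98.2] [ 0.9 -8.8  3.2] 9.4
```

```bash

python3 -m inch '[{"travel":[0.06,0,0],"roll":0,"fingers":1}]' >/dev/null; python3 chk.py 13.3 &&
python3 -m inch '[{"travel":[0.06,0,0],"roll":0,"fingers":1}]' >/dev/null; python3 chk.py 13.3 &&
python3 -m inch '[{"travel":[0.06,0,0],"roll":0,"fingers":1}]' >/dev/null; python3 chk.py 13.3 &&
python3 -m inch '[{"travel":[0.06,0,0],"roll":0,"fingers":1}]' >/dev/null; python3 chk.py 13.3 &&
python3 -m inch '[{"travel":[0.06,0,0],"roll":0,"fingers":1}]' >/dev/null; python3 chk.py 13.3 &&
python3 -m inch '[{"travel":[0.06,0,0],"roll":0,"fingers":1}]' >/dev/null; python3 chk.py 13.3 &&
python3 -m inch '[{"travel":[0.06,0,0],"roll":0,"fingers":1}]' >/dev/null; python3 chk.py 13.3 &&
python3 -m inch '[{"travel":[0.06,0,0],"roll":0,"fingers":1}]' >/dev/null; python3 chk.py 13.3 &&
python3 -m inch '[{"travel":[0.06,0,0],"roll":0,"fingers":1}]' >/dev/null; python3 chk.py 13.3 &&
python3 -m inch '[{"travel":[0.06,0,0],"roll":0,"fingers":1}]' >/dev/null; python3 chk.py 13.3
```

```text
30.7 [629.8  26.   98.2] [ -0.2 -10.1   2.8] 10.5
30.82 [629.8  26.2  98.2] [  1.  -10.3   2.8] 10.7
30.95 [629.8  26.5  98.2] [  0.7 -12.1   2.7] 12.4
31.07 [629.7  26.7  98.2] [  1.1 -11.7   2.9] 12.1
31.2 [629.7  26.9  98.2] [  1.1 -13.1   3.5] 13.6
31.2 [629.7  26.9  98.2] [  1.1 -13.1   3.5] 13.6
31.2 [629.7  26.9  98.2] [  1.1 -13.1   3.5] 13.6
31.2 [629.7  26.9  98.2] [  1.1 -13.1   3.5] 13.6
31.2 [629.7  26.9  98.2] [  1.1 -13.1   3.5] 13.6
31.2 [629.7  26.9  98.2] [  1.1 -13.1   3.5] 13.6
```

```bash

python3 -m inch '[{"travel":[0.05,0,0],"roll":0,"fingers":1},{"travel":[0,0,0],"roll":0,"fingers":1},{"travel":[0,0,0],"roll":0,"fingers":1}]' >/dev/null; python3 chk.py 16
python3 -m inch '[{"travel":[0,0,0],"roll":0,"fingers":1},{"travel":[0,0,0],"roll":0,"fingers":1},{"travel":[0,0,0],"roll":0,"fingers":1},{"travel":[0,0,0],"roll":0,"fingers":1}]' >/dev/null; python3 chk.py 16
python3 -m inch '[{"travel":[0.03,0,0],"roll":0,"fingers":1},{"travel":[0,0,0],"roll":0,"fingers":1},{"travel":[0,0,0],"roll":0,"fingers":1},{"travel":[0,0,0],"roll":0,"fingers":1},{"travel":[0,0,0],"roll":0,"fingers":1}]' >/dev/null; python3 chk.py 16
```

```text
31.57 [629.8  27.1  98.2] [  0.8 -13.8   2.7] 14.1
32.08 [629.7  27.2  98.2] [  0.1 -13.9   2.3] 14.1
32.7 [629.7  27.2  98.2] [  0.8 -13.5   3.3] 13.9
```

```bash

python3 -m inch '[{"travel":[-0.5,0,0],"roll":0,"fingers":1},{"travel":[-2,0,0],"roll":0,"fingers":1},{"travel":[0,0,-4],"roll":0,"fingers":1},{"travel":[-2,-3,-5],"roll":0,"fingers":1},{"travel":[-4,-3,0],"roll":0,"fingers":1}]' >/dev/null
python3 -m inch '[{"travel":[-5,-3,0],"roll":0,"fingers":1},{"travel":[0,0,0],"roll":0,"fingers":1},{"travel":[0,0,0],"roll":0,"fingers":1}]' >/dev/null
python3 - <<'E'
from h import *
go([600,0,200])
a=grab_frame("scene");b=grab_frame("top")
a=cv2.resize(a[200:370,270:410,::-1],None,fx=3,fy=3);b=cv2.resize(b[170:270,280:430,::-1],(450,300))
c=np.zeros((510,870,3),np.uint8);c[:,:420]=a;c[:300,420:]=b;cv2.imwrite("pics/e.png",cv2.resize(c,(800,469)))
E
```

```text
t 33.7 pos [ 546.6 -107.3  187.6] yaw_y 0.0523 w 0.2 F [ 0.5 -0.1 -0.1] down [-0.001  0.002 -1.   ] q6 -0.4
travel [10.44  5.89 -1.22]
```

View pics/e.png

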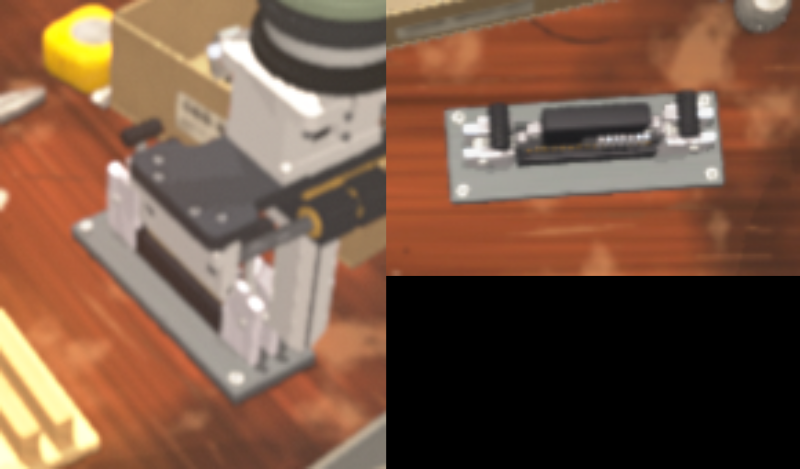

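Both levers are in: the tabs at about (499,126) and (688,113) are roughly 122 mm apart, so each is near 0.15 rad. The card stands level between them and the arm is clear.

```bash
python3 -c "
from station import *
print(hand_in())"
```

```text
the job is handed in; nothing more can be done
None
```

The card is in the dock with both levers swung in to their felt stops and held there for over a second at about 13.5–14.7 N. The last pictures show it upright with the arm clear. The job is handed in; no verdict was returned.

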